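# Close the object end of a kaleidoscope

## Task

Close the object end of the kaleidoscope standing on the bench: set the object cell flat and centred on the sprung plate at the top of the barrel, then set the end glass centred on top of the cell, without dropping either. Put the knurled collar down over them, turn it until the keyways hidden in its bore drop over the three pins on the barrel, and push it fully home against the spring. Finish while still gripping the collar and pressing it home, so that I can fit its grub screw; leave the other things on the bench where they are.

Things in the scene. Friction and masses are not known exactly. Their poses are not given: they have to be found in the camera images.
- stand: Dark turned wooden stand, 112 mm across, 46 mm high, fixed to the bench, with the upright aluminium kaleidoscope barrel on its axis. Origin on the bench under that axis, z up. Barrel 44 mm in diameter, its top rim (chamfered 3 mm) 190 mm above the bench. A fixed flange on it, 56 mm across, top 176 mm above the bench, stops the collar when it is fully home.
- pins (a point): Point on the barrel's axis 184 mm above the bench, level with the tops of the three brass pins. The pins are 5 mm thick, 120 degrees apart, and stand out to 26 mm from the axis. Which way they point differs every time and is NOT told by this pose or the stand's.
- seat (a point): Centre of the top face of the sprung dark steel plate (40 mm diameter) at the very top of the barrel, 196 mm above the bench when not pressed; the cell goes on it. It has no rim. z up.
- spring_plate (a joint): How far the sprung plate is pressed down, in m: 0 free, 0.004 when the collar is fully home with the cell and glass under it. The spring pushes back with 6 N at the start of its travel and 10 N at 0.004, and lifts the collar again if it is let go.
- object_cell: Object cell: flat round capsule with a black rim and clear window with bits of glass inside, 40 mm diameter, 10 mm thick, 22 g, lying flat on the bench. Origin at the centre of its underside, z up, window upward.
- end_glass: End glass: plain pale frosted glass disc, 40 mm diameter, 5 mm thick, 16 g, lying flat on the bench. Origin at the centre of its underside, z up.
- collar: Knurled aluminium collar, 60 mm outside diameter, 35 mm high, about 130 g, standing on the bench open end down. Origin at the centre of its lower edge, z up. Bore 46 mm, 31 mm deep, under a 4 mm lip with a 31 mm window. Three keyways 9 mm wide, 4 mm deep run the length of the bore at its +x and 120 degrees either side, unseen from outside.
- collar_top (a point): Centre of the collar's top, 35 mm above its lower edge. Out of line, the collar sits on the pins with this point 219 mm above the bench; a third of a turn either way is the most needed to find the keyways. In line it drops 4 mm until its lip meets the glass; pushed 4 mm more it is home on the flange, this point at 211 mm.
- frit_jar: Jar with a black lid, 80 mm across, 104 mm high; leave alone. Origin at the centre of its base.
- lid_pot: Small lidded pot, 50 mm across, 32 mm high, green lid; leave alone. Origin at the centre of its base.
- pliers: Pliers with blue handles, 185 mm long, 15 mm high, lying flat; leave alone. Origin at the pivot, jaws to +x.
- glass_cutter: Glass cutter with a wooden handle, 140 mm long, 16 mm thick, lying along its own x; leave alone. Origin near its middle, on the bench.
Mind the look-alikes: they are no part of the job. Of the things like the end_glass, leave any that is yellow; of the rest the larger one is meant.

How it is judged:
By the outcome, as a careful person would: the job done as asked, in the order asked, and still so for the second after the job is handed in, while the arm keeps its last pose, push and grip.
It also fails if it takes over 72 s, if anything falls off the work surface, if the arm or the gripper's body presses on something with over 40 N, if the wrist force passes 120 N, or if a joint passes its speed limit or range.

## Robot

A 7-joint arm with a two-finger parallel gripper is mounted at the origin on the work surface. World frame = base frame: x ahead of the robot, y to its left, z up, the work surface at z = 0. Lengths are in m, angles in degrees, forces in N, time in s.
With the tool pointing down it reaches from about 0.425 to 0.8 m from the base axis. Payload 8.3 kg.
Tool frame: the origin (TCP) lies between the finger pads; the fingertips stand 8 mm ahead of it and the grasp point (between the pads) lies 11 mm behind it; z points along the fingers, y is the line along which they close (so a half turn about z gives the same grasp; the last joint's range is limited). The gripper opens to 85 mm and grips with 20 to 120 N. Pads are 22 mm wide; open, the fingers measure 114 mm over their backs; the gripper's body (76 mm by 85 mm) begins 54 mm behind the grasp point. The pads swing forward as they close: fully open they stand 13 mm farther back than shut.
Start: joints at [-77.114, 21.967, 0.94, 78.501, -0.361, 79.538, -2.664], TCP at [0.177, 0.599, 0.239] pointing down, gripper open.
Joint ranges: [-169.22, 169.22], [-14.56, 117.87], [-87.37, 89.26], [10.42, 133.3], [-82.24, 262.24], [0.94, 117.77], [-172.7, 172.7]. Speed limits (degrees/s): [136.94, 136.94, 172.46, 172.46, 180, 180, 180].

## Interface

Orientations are given as [roll, pitch, yaw] about the fixed x, y, z axes, in that order (R = Rz(yaw) Ry(pitch) Rx(roll)).
In Python, from bench import r gives the robot as it stands.
- The arm moves only by the tool drive_tool, never from a script. Its argument "targets" is text: rows parted by semicolons, each of 7 numbers parted by spaces: the finger opening in cm, from 0 to 8.54, then the shift along the tool's x, y, z in cm, then the turn, a rotation vector about the tool's x, y, z in degrees. A call has 1 to 10 rows; each row is the pose to reach, as a shift and turn from the pose commanded when the call began, along the tool's axes at that moment; what a row does not reach only later rows make up. A row lasts 1/8 s, in which the tool goes at most 62.5 mm and 10.7 degrees, less where a joint would pass 70% of its speed; a pose out of reach is approached as far as the arm can. A call with a gripper value outside its range is refused whole. The fingers move at their own pace and stop on an object; the grip force is fixed at half the most. Time passes only in rows, so rows that repeat a pose let the fingers close. It gives the time, the measured TCP pose, the force, the opening and the grip force at its end, in the units of the state.
- r.get_obs(): the state, without advancing time (a new reading comes with each control period).
- r.snapshot(name): name is "scene" or "top"; returns a dict with "frame" (480x640x3 uint8, red, green, blue), "depth" (480x640 float32, m along the optical axis (not along the pixel's ray), 0 where there is no reading), "camera_matrix" (3x3 intrinsics, pixels), "k1" (the pictures are not rectified: a ray, as slopes to the right and down, at radius r is drawn at 1 + k1 r^2 times it, then the intrinsics apply), "R" (3x3) and "t" (3): a world point X has camera coordinates R X + t. Camera axes: x right, y down, z forward; pixel columns grow to the right and rows downward; lengths in m; the calibration is good to about 2 mm. A picture is of the moment at which its call begins.
- r.job_done(): hands the job in; it is judged then, once.
The state is a dict: "t": time; "q": joint angles; "qvel": joint speeds; "tau": joint torques, N m; "tool_pos": TCP position; "eef_rot": TCP orientation; "ft_force": force on the tool from outside, world axes, zero at the start; "ft_torque": the same for the moment, N m; "finger_gap": opening from 0.0 (shut) to 1.0 (fully open); "grasp_force": force on a finger pad.
Only numpy, scipy, OpenCV 4.12 (cv2) and the standard library are available. Lean on these libraries where they do the work, as an engineer would, in place of code of your own. Each camera call takes 0.05 s, during which the arm holds its last target. There are 200 camera calls.

## Working session

There is one attempt and no reset: what is moved stays moved. The work goes in short steps, Python scripts to look and compute and a tool call to move; the robot and the scene stay as the last step left them, time stands still between calls to the robot, and variables do not carry over. Pictures are saved under pics/ and viewed, at most 10 in all, crops included, and the job is handed in when it is done.

Besides the shell and the picture viewer there is one more tool, called after "Request:" as name(argument=value, ...) on one line, values as JSON. drive_tool: Moves the arm, as the interface text tells. Its arguments: {"type":"object","properties":{"targets":{"type":"string"}},"required":["targets"]}

```bash
ls; mkdir -p pics; cat > h.py <<'E'
import numpy as np, cv2
from bench import r
def snap(n):
    s=r.snapshot(n); return s
def save(f,p): cv2.imwrite('pics/'+p,f[:,:,::-1])
def ray(s,uv):
    K=np.array(s["camera_matrix"]);x=(uv[0]-K[0,2])/K[0,0];y=(uv[1]-K[1,2])/K[1,1]
    d=np.array([x,y]);u=d.copy()
    for _ in range(30): u=d/(1+s["k1"]*(u@u))
    R=np.array(s["R"]);t=np.array(s["t"])
    return -R.T@t, R.T@np.array([u[0],u[1],1])
def onz(s,uv,z):
    c,d=ray(s,uv); return c+d*(z-c[2])/d[2]
def proj(s,X):
    R=np.array(s["R"]);p=R@np.array(X)+np.array(s["t"]);u=p[:2]/p[2];u=u*(1+s["k1"]*(u@u))
    K=np.array(s["camera_matrix"]);return np.array([K[0,0]*u[0]+K[0,2],K[1,1]*u[1]+K[1,2]])
def pts(s):
    K=np.array(s["camera_matrix"]);v,u=np.mgrid[:480,:640];uv=np.stack([u,v],-1).reshape(-1,1,2).astype(float)
    d=np.stack([(uv[:,0,0]-K[0,2])/K[0,0],(uv[:,0,1]-K[1,2])/K[1,1]],-1);w=d.copy()
    for _ in range(20): w=d/(1+s["k1"]*(w**2).sum(1,keepdims=True))
    z=s["depth"].reshape(-1,1);P=np.hstack([w*z,z]);R=np.array(s["R"])
    W=(P-np.array(s["t"]))@R; W[z[:,0]==0]=np.nan
    return W.reshape(480,640,3)
E
python3 - <<'E'
from h import *
for n in ("top","scene"):
    s=snap(n);save(s["frame"],n+"0.png");print(n,s["camera_matrix"],s["k1"],-np.array(s["R"]).T@s["t"],np.array(s["R"])[2])
print(r.get_obs())
E
```

```text
pics
top [[487.89835613   0.         321.24743126]
 [  0.         487.89835613 241.03974358]
 [  0.           0.           1.        ]] -0.031043111106094635 [ 0.46574827 -0.01482799  1.02192492] [ 0.08568854  0.03343225 -0.99576089]
scene [[592.97724311   0.         315.65430813]
 [  0.         592.97724311 247.14964824]
 [  0.           0.           1.        ]] 0.032556150077488646 [0.99744197 0.73537866 0.69332008] [-0.44183941 -0.72563382 -0.52747844]
{'t': 0.1, 'q': array([-77.11504155,  22.01052318,   0.93794431,  78.5540967 ,
        -0.36160531,  79.53796019,  -2.66501339]), 'qvel': array([-0.06036117, -0.08702942, -0.05496992, -0.17238103, -0.01989089,
       -0.06293075, -0.04609049]), 'tau': array([ 3.18001876e-03, -6.29126930e+01,  8.47355369e-01, -3.72751880e+01,
        1.65800680e-02,  1.05878882e-02,  5.42877206e-05]), 'tool_pos': array([0.17722751, 0.59889655, 0.23838726]), 'eef_rot': array([-1.79900212e+02,  6.67988681e-04,  1.63514158e+02]), 'ft_force': array([-0.05775157, -0.69451845, -0.46704938]), 'ft_torque': array([-0.00124306,  0.05204629,  0.0225288 ]), 'grasp_force': 0.0, 'finger_gap': 0.9988499690396657}
```

View pics/top0.png

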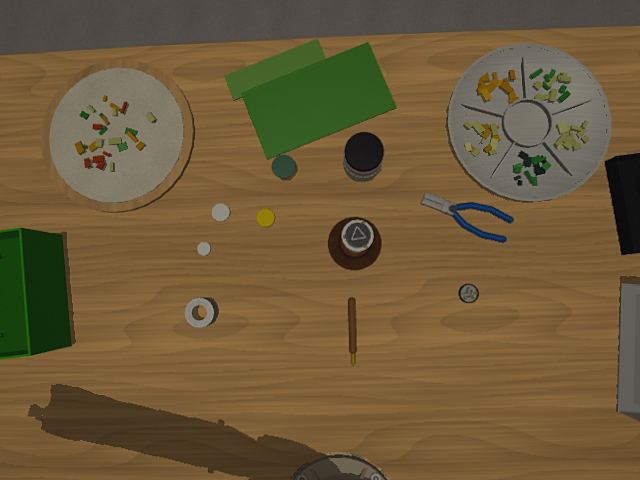

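View pics/scene0.png

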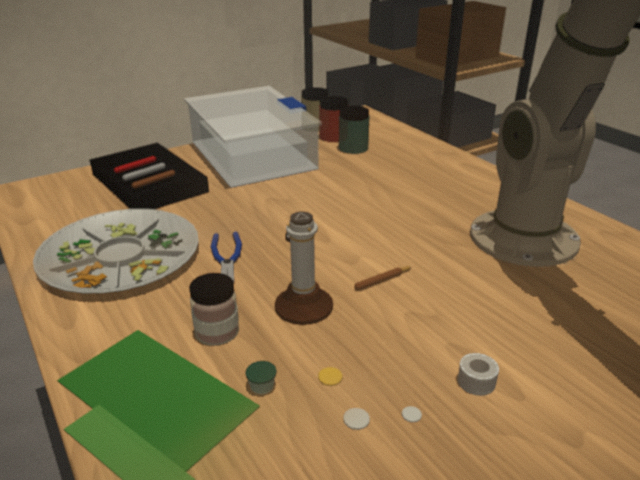

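Top view: the end-glass look-alikes are a white disc at (220,212), a smaller white one at (203,249) and a yellow one at (265,217). The larger white one at (220,212) fits the description. The cell is at (468,293), the collar at (201,312) and the barrel top at (357,236). Next I'll measure them and confirm with a crop.

```bash
cat > m.py <<'E'
from h import *
s=snap("top");f=s["frame"];
hsv=cv2.cvtColor(f,cv2.COLOR_RGB2HSV)
bench_=(hsv[...,0]>8)&(hsv[...,0]<22)&(hsv[...,1]>90)
def blob(c,w,m,z,name):
    u,v=c;M=np.zeros(m.shape,np.uint8);M[v-w:v+w,u-w:u+w]=m[v-w:v+w,u-w:u+w]
    cs,_=cv2.findContours(M,cv2.RETR_EXTERNAL,cv2.CHAIN_APPROX_NONE);k=max(cs,key=cv2.contourArea)
    # rim pixels onto plane z, then circle fit
    P=np.array([onz(s,p[0].astype(float),z)[:2] for p in cv2.convexHull(k)],np.float32)
    (c,rad)=cv2.minEnclosingCircle(P);e=cv2.fitEllipse(np.array([onz(s,p[0].astype(float),z)[:2]*1000 for p in k],np.float32))
    print(name,np.round(np.array(c)*1000,1),'R',round(rad*1000,1),'ell',np.round(e[0],1),np.round(e[1],1),e[2])
nb=~bench_
blob((220,212),14,nb,.005,'glass');blob((203,249),12,nb,.005,'small');blob((265,217),14,hsv[...,1]>190,.005,'yellow')
blob((468,293),16,nb,.010,'cell');blob((201,312),22,nb,.035,'collar')
W=pts(s)
for n,(u,v) in dict(plate=(357,236),glass=(220,212),cell=(468,293),jar=(364,145)).items(): print(n,np.round(W[v,u]*1000,1))
# by height
for n,(u,v),w,lo,hi in (('plate',(357,236),25,.185,.21),('collar',(201,312),25,.028,.045)):
    Q=W[v-w:v+w,u-w:u+w].reshape(-1,3);Q=Q[(Q[:,2]>lo)&(Q[:,2]<hi)]
    e=cv2.minEnclosingCircle(np.float32(Q[:,:2]*1000));print(n,len(Q),np.round(Q.mean(0)*1000,1),e)
def crop(u,v,w): return cv2.resize(f[v-w:v+w,u-w:u+w],(390,390),interpolation=cv2.INTER_CUBIC)
save(np.hstack([crop(230,230,45),crop(357,236,30)]),"crop1.png")
E
python3 m.py
```

```text
glass [622.6 232. ] R 20.3 ell [622.3 231.9] [38.  38.9] 101.88451385498047
small [546.1 268.8] R 14.9 ell [546.  268.7] [27.9 28.6] 164.95941162109375
yellow [607.2 136.5] R 19.7 ell [607.1 136.5] [37.2 38.1] 165.76620483398438
cell [ 436.3 -279.4] R 19.8 ell [ 436.1 -279.2] [36.  38.2] 179.181884765625
collar [414.2 267. ] R 34.1 ell [414.1 267.2] [58.9 67.7] 10.660356521606445
plate [543.5 -48.  195.8]
glass [622.7 233.4   1.1]
cell [ 436.3 -278.5    9.6]
jar [726.3 -71.3 106.2]
plate 507 [545.1 -49.3 195. ] ((543.739501953125, -48.32521438598633), 23.937593460083008)
collar 525 [414.4 270.   34.9] ((414.80255126953125, 270.9831848144531), 31.136962890625)
```

View pics/crop1.png

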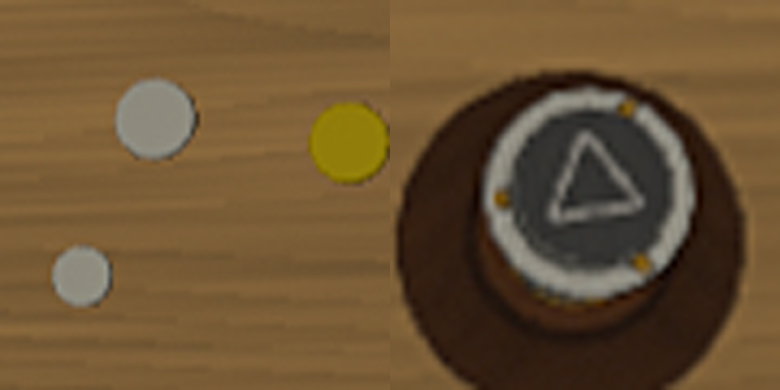

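The crop confirms it: the large white disc (left panel, upper left) is the end glass, the other white one is clearly smaller, and the yellow one is excluded. Three brass pins show on the barrel rim.

```bash
cat >> h.py <<'E'
from scipy.spatial.transform import Rotation as Ro
def go(*wps):
    """wps: (x,y,z,yaw) world mm -> rows of shift cm & turn in tool axes"""
    o=r.get_obs();R0=Ro.from_euler('xyz',o['eef_rot'],degrees=True)
    for x,y,z,yaw in wps:
        sh=R0.inv().apply(np.array([x,y,z])/10-o['tool_pos']*100)
        rv=(R0.inv()*Ro.from_euler('xyz',[180,0,yaw],degrees=True)).as_rotvec(degrees=True)
        print(np.round(sh,2),np.round(rv,1))
def st():
    o=r.get_obs();print('t',round(o['t'],2),np.round(o['tool_pos']*1000,1),np.round(o['eef_rot'],2),'F',np.round(o['ft_force'],1),'gap',o['finger_gap']*85.4,'g',o['grasp_force'],'q7',o['q'][6])
E
python3 - <<'E'
from h import *
s=snap("top");f=s["frame"];g=cv2.cvtColor(f,cv2.COLOR_RGB2GRAY)
# plate: dark disc within the bright rim
u,v=357,236;w=20;sub=(g[v-w:v+w,u-w:u+w]>120).astype(np.uint8)
cs,h=cv2.findContours(sub,cv2.RETR_CCOMP,cv2.CHAIN_APPROX_NONE)
for k,hh in zip(cs,h[0]):
    if cv2.contourArea(k)>150:
        for z in (.196,.190):
            P=np.float32([onz(s,p[0]+[u-w,v-w],z)[:2]*1000 for p in k.astype(float)]);print('hole' if hh[3]>=0 else 'outer',z,cv2.fitEllipse(P))
for z in (.187,):
  for (a,b) in ((628,107),(503,198),(641,262)):
    p=onz(s,(357-30+(a-390)/6.5,236-30+b/6.5),z)[:2]*1000;print(p, np.degrees(np.arctan2(p[1]+48.3,p[0]-543.7)))
go((550,250,350,120),(436,-279,350,90))
E
```

```text
[567.27631703 -60.58387671] -27.52069027815352
[544.194838   -26.76112048] 88.68390822751552
[526.08849456 -62.48890758] -141.14295305725787
[-45.64 -22.9  -11.11] [-0.1  0.  43.5]
[-49.73 -76.86 -11.04] [-0.1  0.  73.5]
```

Request:
drive_tool(targets="8.5 -20 -11 -11 0 0 20;8.5 -45.6 -22.9 -11.1 0 0 43.5;8.5 -45.6 -22.9 -11.1 0 0 43.5;8.5 -45.6 -22.9 -11.1 0 0 43.5;8.5 -45.6 -22.9 -11.1 0 0 43.5;8.5 -45.6 -22.9 -11.1 0 0 43.5;8.5 -45.6 -22.9 -11.1 0 0 43.5;8.5 -45.6 -22.9 -11.1 0 0 43.5;8.5 -45.6 -22.9 -11.1 0 0 43.5;8.5 -45.6 -22.9 -11.1 0 0 43.5")

```text
t: 1.45
tool_pos: [0.5511, 0.2478, 0.3502]
eef_rot: [-180.0, 0.1, 119.7]
ft_force: [-0.1, -0.1, -0.0]
finger_gap: 0.994
grasp_force: 0.0
```

```bash
python3 - <<'E'
from h import *
st(); go((436,-279,350,90))
s=snap("top");f=s["frame"];hsv=cv2.cvtColor(f,cv2.COLOR_RGB2HSV);u,v,w=357,236,30
m=((hsv[...,1]<60)&(hsv[...,2]>0)).astype(np.uint8)[v-w:v+w,u-w:u+w]
cs,_=cv2.findContours(m,cv2.RETR_EXTERNAL,cv2.CHAIN_APPROX_NONE);k=max(cs,key=cv2.contourArea)
P=np.float32([onz(s,p[0]+[u-w,v-w],.189)[:2]*1000 for p in k.astype(float)]);print(cv2.contourArea(k),cv2.fitEllipse(P),cv2.minEnclosingCircle(P))
print(hsv[236,335:380].tolist())
E
```

```text
t 1.45 [551.1 247.8 350.2] [-1.7999e+02  7.0000e-02  1.1974e+02] F [-0.1 -0.1 -0. ] gap 84.89610073384502 g 0.0 q7 7.87239287872035
[-40.03 -36.13   0.07] [ 0.   0.1 29.7]
777.0 ((545.0769653320312, -48.21770095825195), (53.28605270385742, 54.80801773071289), 147.908447265625) ((545.412841796875, -48.26541519165039), 28.15961456298828)
[[12, 170, 54], [12, 167, 55], [12, 168, 53], [12, 175, 51], [11, 176, 42], [10, 206, 26], [25, 17, 91], [23, 31, 165], [21, 255, 127], [21, 219, 122], [20, 95, 75], [45, 8, 63], [30, 14, 55], [15, 17, 59], [20, 14, 55], [30, 10, 53], [18, 20, 63], [23, 21, 96], [23, 21, 96], [15, 10, 49], [23, 19, 54], [30, 9, 55], [10, 14, 54], [20, 15, 52], [20, 15, 51], [20, 16, 48], [20, 16, 48], [20, 15, 50], [25, 22, 71], [19, 18, 111], [21, 15, 117], [15, 17, 61], [20, 14, 54], [15, 19, 54], [23, 19, 55], [22, 29, 97], [22, 28, 162], [24, 25, 156], [27, 21, 136], [11, 242, 40], [12, 191, 48], [11, 158, 50], [9, 147, 52], [12, 185, 51], [12, 165, 54]]
```

Request:
drive_tool(targets="8.5 -20 -18 0 0 0 15;8.5 -40 -36.1 0 0 0 29.7;8.5 -40 -36.1 0 0 0 29.7;8.5 -40 -36.1 0 0 0 29.7;8.5 -40 -36.1 0 0 0 29.7;8.5 -40 -36.1 0 0 0 29.7;8.5 -40 -36.1 0 0 0 29.7;8.5 -40 -36.1 0 0 0 29.7;8.5 -40 -36.1 0 0 0 29.7;6 -40 -36.1 0 0 0 29.7")

```text
t: 2.75
tool_pos: [0.4359, -0.2784, 0.3502]
eef_rot: [-180.0, 0.0, 90.1]
ft_force: [-0.5, -0.6, 0.3]
finger_gap: 0.813
grasp_force: 0.0
```

```bash
python3 - <<'E'
from h import *
st(); go((436,-279,60,90),(436,-279,25,90))
s=snap("top");f=s["frame"];hsv=cv2.cvtColor(f,cv2.COLOR_RGB2HSV);u,v,w=357,236,30
for n,m,z in (('dark',(hsv[...,1]<100)&(hsv[...,2]<100),.196),('flange',(hsv[...,1]<60)|(hsv[...,2]>100),.176)):
    m=m.astype(np.uint8)[v-w:v+w,u-w:u+w]
    cs,_=cv2.findContours(m,cv2.RETR_EXTERNAL,cv2.CHAIN_APPROX_NONE);k=max(cs,key=cv2.contourArea)
    P=np.float32([onz(s,p[0]+[u-w,v-w],z)[:2]*1000 for p in k.astype(float)]);print(n,cv2.contourArea(k),cv2.fitEllipse(P),cv2.minEnclosingCircle(P))
save(f,"a.png")
E
```

```text
t 2.75 [ 435.9 -278.4  350.2] [-1.7998e+02  2.0000e-02  9.0090e+01] F [-0.5 -0.6  0.3] gap 69.44091975207468 g 0.0 q7 35.3939636485104
[-5.000e-02  2.000e-02  2.902e+01] [-0.   0.   0.1]
[-5.000e-02  2.000e-02  3.252e+01] [-0.   0.   0.1]
dark 470.0 ((545.4166259765625, -48.98029327392578), (41.480316162109375, 41.86552047729492), 16.926733016967773) ((545.4231567382812, -49.07373046875), 21.618492126464844)
flange 1246.5 ((541.301513671875, -46.86111068725586), (109.566162109375, 131.33346557617188), 84.63614654541016) ((546.613525390625, -47.978126525878906), 72.75811767578125)
```

Request:
drive_tool(targets="5.5 -0.05 0 15 0 0 0;5.5 -0.05 0 29 0 0 0;5.5 -0.05 0 29 0 0 0;5.5 -0.05 0 32 0 0 0;5.5 -0.05 0 33 0 0 0;5.5 -0.05 0 33.6 0 0 0;5.5 -0.05 0 34 0 0 0;5.5 -0.05 0 34 0 0 0;5.5 -0.05 0 34 0 0 0")

```text
t: 3.92
tool_pos: [0.4384, -0.2771, 0.0118]
eef_rot: [179.9, 0.0, 90.4]
ft_force: [-0.7, -0.7, 0.3]
finger_gap: 0.642
grasp_force: 0.0
```

```bash
python3 - <<'E'
from h import *
st()
s=snap("scene");c=proj(s,[.436,-.279,.02]).astype(int);print(c)
f=s["frame"];x0=max(0,min(c[0]-50,540));y0=max(0,c[1]-50);save(cv2.resize(f[y0:y0+80,x0:x0+100],(800,600)[:2] if 0 else (750,600),interpolation=cv2.INTER_CUBIC),"b.png")
E
```

```text
t 3.92 [ 438.4 -277.1   11.8] [1.7985e+02 3.0000e-02 9.0370e+01] F [-0.7 -0.7  0.3] gap 54.828332898726416 g 0.0 q7 49.700393919018424
[294 230]
```

View pics/b.png

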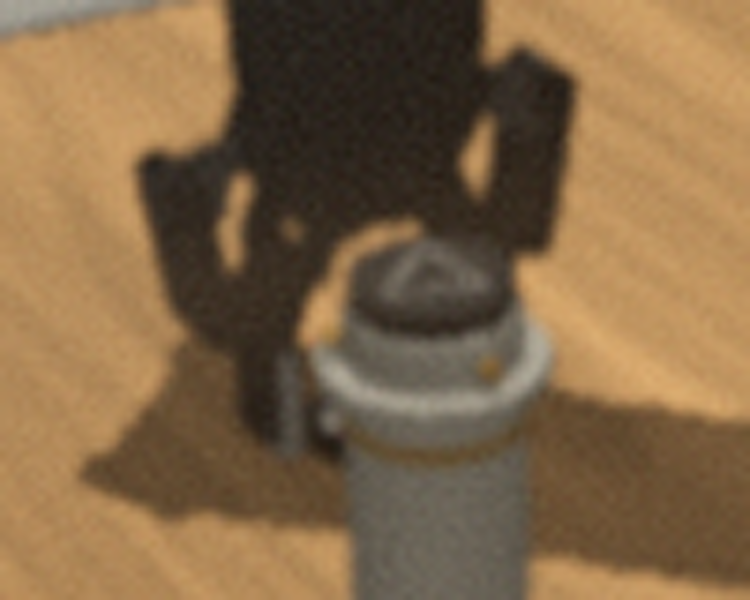

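The barrel hides the cell in the scene view: the gripper is at about (250,400) in the crop, with one tip near the bench. I'll let it settle and close gently.

Request:
drive_tool(targets="5.2 0 0 0 0 0 0;5.2 0 0 0 0 0 0;5.2 0 0 0.2 0 0 0;5.2 0 0 0.2 0 0 0")

```text
t: 4.47
tool_pos: [0.4369, -0.2771, 0.0081]
eef_rot: [-180.0, -0.0, 90.3]
ft_force: [-0.3, -0.2, 0.3]
finger_gap: 0.609
grasp_force: 0.0
```

Request:
drive_tool(targets="5.2 -0.15 0 0.1 0 0 0;5.2 -0.15 0 0.2 0 0 0;5.2 -0.15 0 0.2 0 0 0;5.2 -0.15 0 0.2 0 0 0")

```text
t: 4.97
tool_pos: [0.4371, -0.2786, 0.0063]
eef_rot: [-180.0, 0.0, 90.3]
ft_force: [-0.1, 0.6, -0.4]
finger_gap: 0.61
grasp_force: 0.0
```

Request:
drive_tool(targets="5.2 0 0 0.1 0 0 0;5.2 0 0 0.2 0 0 0;5.2 0 0 0.2 0 0 0")

```text
t: 5.35
tool_pos: [0.4372, -0.2786, 0.0047]
eef_rot: [180.0, -0.0, 90.3]
ft_force: [-1.7, 2.1, 6.6]
finger_gap: 0.607
grasp_force: 3.6
```

Request:
drive_tool(targets="5.2 0 0 -0.45 0 0 0;5.2 0 0 -0.45 0 0 0;3.6 0 0 -0.45 0 0 0;3.6 0 0 -0.45 0 0 0;3.6 0 0 -0.45 0 0 0;3.6 0 0 -0.45 0 0 0;3.6 0 0 -0.45 0 0 0")

```text
t: 6.22
tool_pos: [0.4372, -0.2786, 0.0093]
eef_rot: [180.0, -0.0, 90.3]
ft_force: [-2.3, 1.9, 8.6]
finger_gap: 0.434
grasp_force: 55.8
```

Request:
drive_tool(targets="5 0 0 0 0 0 0;5 0 0 -0.15 0 0 0;5 0 0 -0.2 0 0 0;3.6 0 0 -0.2 0 0 0;3.6 0 0 -0.2 0 0 0;3.6 0 0 -0.2 0 0 0;3.6 0 0 -0.2 0 0 0;3.6 0 0 -0.2 0 0 0")

```text
t: 7.22
tool_pos: [0.4372, -0.2787, 0.0113]
eef_rot: [180.0, -0.0, 90.3]
ft_force: [-1.9, 1.6, 7.5]
finger_gap: 0.433
grasp_force: 50.3
```

Request:
drive_tool(targets="3.6 0 0 -1 0 0 0;3.6 0 0 -4 0 0 0;3.6 0 0 -10 0 0 0;3.6 0 0 -16 0 0 0;3.6 0 0 -24 0 0 0;3.6 0 0 -24 0 0 0;3.6 0 0 -24 0 0 0")

```text
t: 8.1
tool_pos: [0.4375, -0.2789, 0.2517]
eef_rot: [179.9, 0.0, 90.3]
ft_force: [-0.5, 0.6, -1.3]
finger_gap: 0.432
grasp_force: 49.9
```

```bash
python3 - <<'E'
from h import *
st()
s=snap("scene");o=r.get_obs()['tool_pos'];c=proj(s,o).astype(int);print(c)
f=s["frame"];x0=max(0,min(c[0]-50,540));y0=max(0,c[1]-40);save(cv2.resize(f[y0:y0+80,x0:x0+100],(750,600),interpolation=cv2.INTER_CUBIC),"c.png")
go((545.3,-49,250,90),(545.3,-49,215,90))
E
```

```text
t 8.1 [ 437.5 -278.9  251.7] [1.7987e+02 2.0000e-02 9.0320e+01] F [-0.5  0.6 -1.3] gap 36.925203883970475 g 49.93826687335968 q7 37.56352002586709
[290 133]
[2.287e+01 1.097e+01 2.000e-02] [-0.  -0.   0.3]
[22.87 10.97  3.52] [-0.  -0.   0.3]
```

View pics/c.png

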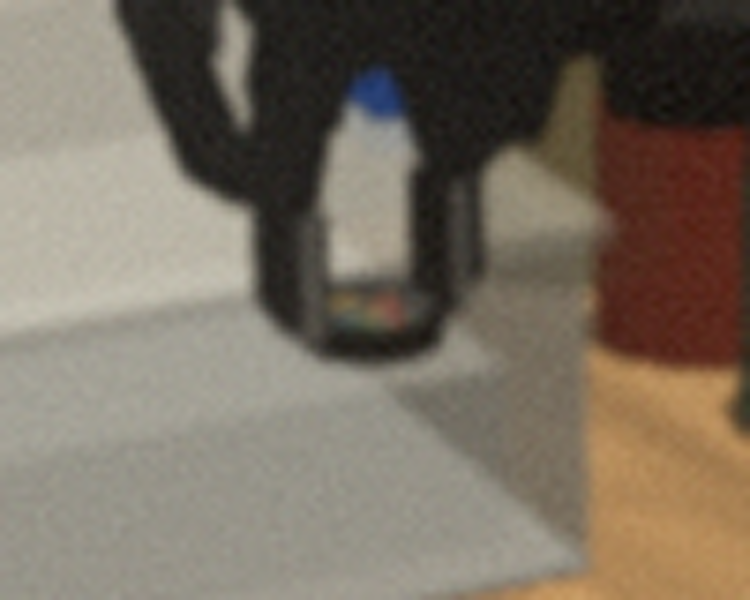

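The cell is held flat and level between the tips, at about (370,310) in the crop. Moving over the barrel.

Request:
drive_tool(targets="3.6 6 3 0 0 0 0;3.6 12 5.7 0 0 0 0;3.6 18 8.6 0 0 0 0;3.6 22.9 11 0 0 0 0.3;3.6 22.9 11 0 0 0 0.3;3.6 22.9 11 2 0 0 0.3;3.6 22.9 11 3.2 0 0 0.3;3.6 22.9 11 3.2 0 0 0.3;3.6 22.9 11 3.2 0 0 0.3;3.6 22.9 11 3.2 0 0 0.3")

```text
t: 9.4
tool_pos: [0.5461, -0.0493, 0.2194]
eef_rot: [179.9, -0.0, 90.0]
ft_force: [0.3, 0.1, 0.3]
finger_gap: 0.435
grasp_force: 49.9
```

```bash
cat > sc.py <<'E'
import sys
from h import *
st()
s=snap("scene");c=proj(s,[.5453,-.049,.196]).astype(int);x0,y0=c[0]-40,c[1]-36
f=s["frame"][y0:y0+64,x0:x0+80];f=cv2.resize(f,(800,640),interpolation=cv2.INTER_CUBIC)
for (X,R,col) in eval(sys.argv[2]):
    P=[(proj(s,[X[0]/1e3+R/1e3*np.cos(a),X[1]/1e3+R/1e3*np.sin(a),X[2]/1e3])-[x0,y0]+.5)*10 for a in np.linspace(0,6.3,60)]
    cv2.polylines(f,[np.int32(P)],True,col,1)
save(f[:600],sys.argv[1])
E
python3 sc.py d.png "[((545.3,-49,196),20,(255,0,0)),((545.3,-49,176),28,(255,0,0)),((545.3,-49.5,209),20,(0,255,0)),((545.3,-49.5,219),20,(0,255,0))]"
```

```text
t 9.4 [546.1 -49.3 219.4] [179.95  -0.    89.99] F [0.3 0.1 0.3] gap 37.12249783241648 g 49.93703484535217 q7 11.233643794635796
```

View pics/d.png

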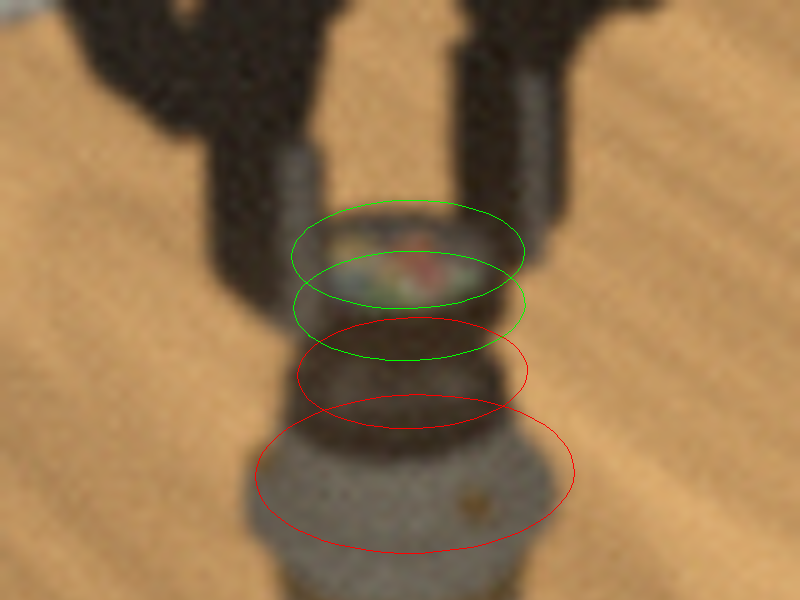

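The crop shows the cell held at about (410,270), above the dark plate at (398,410). My overlays from the scene camera are offset by 1–2 px from the real edges, so I'll compare cell and barrel relatively, using depth.

```bash
cat > rel.py <<'E'
from h import *
from scipy.optimize import least_squares
st()
s=snap("scene");W=pts(s)*1000
c=proj(s,[.5453,-.049,.196]).astype(int);Q=W[c[1]-45:c[1]+45,c[0]-25:c[0]+25].reshape(-1,3)
cam=(-np.array(s["R"]).T@s["t"])[:2]*1000
Q=Q[(np.hypot(Q[:,0]-545,Q[:,1]+49)<33)]
for lo,hi,R in ((100,150,22),(178,188,22),(192,195,20),(205,208,20),(209,214,20),(214,218,20)):
    q=Q[(Q[:,2]>lo)&(Q[:,2]<hi),:2]
    if len(q)<8: print(lo,len(q));continue
    v=(cam-[545,-49]);v/=np.linalg.norm(v)
    f=lambda p:np.hypot(*(q-p).T)-R
    so=least_squares(f,[545,-49],loss='soft_l1',f_scale=.7);print(lo,hi,len(q),np.round(so.x,2),'rms',round(np.sqrt(np.mean(so.fun**2)),2))
hst=np.histogram(Q[:,2],bins=np.arange(170,225,3));print(hst[0])
E
python3 rel.py
```

```text
t 9.45 [546.1 -49.2 219.4] [ 1.7995e+02 -1.0000e-02  9.0000e+01] F [-0.2  1.4 -0.9] gap 36.72276887803493 g 49.9370938539505 q7 11.230846336188717
100 150 367 [548.75 -49.25] rms 1.39
178 188 151 [548.8  -49.24] rms 1.79
192 195 68 [545.01 -53.51] rms 6.35
205 6
209 214 56 [548.78 -50.36] rms 1.83
214 218 180 [555.78 -53.92] rms 7.42
[ 48 112  58  36  46  53  63  18 146   6   0   0  21  23  44 169  52  31]
```

Request:
drive_tool(targets="3.6 0.05 0 0.5 0 0 0;3.6 0.05 0 0.9 0 0 0;3.6 0.05 0 1.1 0 0 0;3.6 0.05 0 1.2 0 0 0;3.6 0.05 0 1.2 0 0 0;3.6 0.05 0 1.2 0 0 0")

```text
t: 10.25
tool_pos: [0.5457, -0.0484, 0.2072]
eef_rot: [-180.0, -0.0, 90.0]
ft_force: [-4.1, 0.7, 5.2]
finger_gap: 0.436
grasp_force: 50.5
```

Request:
drive_tool(targets="4.2 0.05 0 1.2 0 0 0;4.6 0.05 0 1.2 0 0 0;5 0.05 0 1.2 0 0 0;5.4 0.05 0 1.1 0 0 0;5.4 0.05 0 0 0 0 0;5.4 0.05 0 -4 0 0 0;5.4 0.05 0 -10 0 0 0;5.4 6 8 -15 0 0 0;5.4 12 8 -15 0 0 0;5.4 18 8 -15 0 0 0")

```text
t: 11.5
tool_pos: [0.6232, 0.1042, 0.3561]
eef_rot: [179.9, 0.0, 89.9]
ft_force: [0.4, -0.9, 0.0]
finger_gap: 0.631
grasp_force: 0.0
```

```bash
cat > topm.py <<'E'
from h import *
st();s=snap("top");f=s["frame"];hsv=cv2.cvtColor(f,cv2.COLOR_RGB2HSV)
W=pts(s)*1000;Q=W[200:270,320:390].reshape(-1,3);Q=Q[Q[:,2]>180];print(np.histogram(Q[:,2],bins=np.arange(180,225,3))[0])
save(cv2.resize(f[206:266,322:392],(700,600),interpolation=cv2.INTER_CUBIC),"top_%.1f.png"%r.get_obs()['t'])
go((622.3,231.9,300,90),(622.3,231.9,40,90))
E
python3 topm.py; ls pics
```

```text
t 11.5 [623.2 104.2 356.1] [1.7986e+02 3.0000e-02 8.9910e+01] F [ 0.4 -0.9  0. ] gap 53.9024808582524 g 0.0 q7 -1.874038086664789
[  9  14  32  16   2   8   7  42 310  90   0   0   0   0]
[11.5   0.08  5.55] [ 0.  -0.3  0.7]
[11.39  0.07 31.55] [ 0.  -0.3  0.7]
a.png
b.png
c.png
crop1.png
d.png
scene0.png
top0.png
top_11.6.png
```

View pics/top_11.6.png

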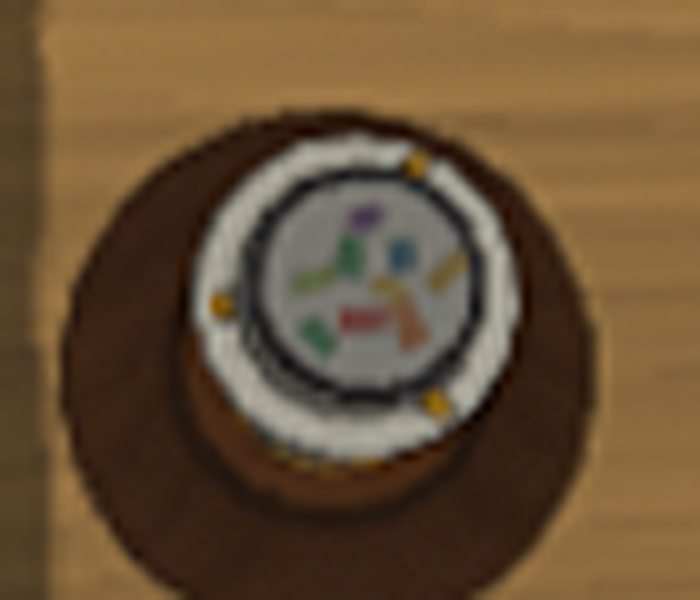

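Request:
drive_tool(targets="5.4 10 0 2 0 0 0;5.4 12.5 0 5 0 0 0;5.4 12.5 0 12 0 0 0;5.4 12.5 0 18 0 0 0;5.4 12.5 0 24 0 0 0;5.4 12.5 0 29 0 0 0;5.4 12.5 0 31 0 0 0;5.4 12.5 0 31 0 0 0;5.4 12.5 0 31 0 0 0")

```text
t: 12.68
tool_pos: [0.624, 0.2287, 0.0476]
eef_rot: [179.8, -0.1, 90.0]
ft_force: [-0.4, 0.2, 0.1]
finger_gap: 0.633
grasp_force: 0.0
```

The cell is sitting flat on the plate, outlined at about (365,287) in the crop. I'll check its centre numerically and work out the glass approach.

```bash
cat > cellm.py <<'E'
from h import *
st();s=snap("top");f=s["frame"];hsv=cv2.cvtColor(f,cv2.COLOR_RGB2HSV)
x0,y0=330,210
m=((hsv[...,2]<95)&(hsv[...,1]<110))[y0:y0+50,x0:x0+55].astype(np.uint8)
cs,_=cv2.findContours(m,cv2.RETR_EXTERNAL,cv2.CHAIN_APPROX_NONE);k=max(cs,key=cv2.contourArea).reshape(-1,2)+[x0,y0]
print(len(k),k.min(0),k.max(0))
for z in (.206,):
    P=np.float32([onz(s,p.astype(float),z)[:2]*1000 for p in k]);print(cv2.fitEllipse(P))
# predicted pixel extents of cell top rim/plate for centre C
C=np.array([.5453,-.049])
for z in (.206,.196):
    A=np.array([proj(s,[C[0]+.02*np.cos(a),C[1]+.02*np.sin(a),z]) for a in np.linspace(0,6.28,90)]);print(z,A.min(0),A.max(0))
go((622.3,231.9,20,90),(622.3,231.9,8,90))
E
python3 cellm.py
```

```text
t 12.68 [624.  228.7  47.6] [ 1.7976e+02 -9.0000e-02  9.0010e+01] F [-0.4  0.2  0.1] gap 54.03152243332402 g 0.0 q7 -7.289851415567116
72 [345 223] [370 247]
((544.8681030273438, -48.6483154296875), (39.9960823059082, 41.903621673583984), 16.535797119140625)
0.206 [345.81801857 222.47224495] [369.70494468 246.20241291]
0.196 [345.73511401 223.19235987] [369.33458112 246.63968598]
[ 0.31 -0.18  2.76] [ 0.3 -0.1  0. ]
[ 0.31 -0.19  3.96] [ 0.3 -0.1  0. ]
```

Request:
drive_tool(targets="5.2 0.2 -0.15 1.5 0 0 0;5.2 0.25 -0.15 3 0 0 0;5.2 0.25 -0.15 3.6 0 0 0;5.2 0.25 -0.15 3.9 0 0 0;5.2 0.25 -0.15 3.9 0 0 0;5.2 0.25 -0.15 3.9 0 0 0")

```text
t: 13.48
tool_pos: [0.6208, 0.2308, 0.0056]
eef_rot: [180.0, -0.0, 90.0]
ft_force: [-0.6, 0.9, -1.1]
finger_gap: 0.607
grasp_force: 0.0
```

Request:
drive_tool(targets="5.2 0.1 0.15 -0.3 0 0 0;5.2 0.1 0.15 -0.3 0 0 0;3.6 0.1 0.15 -0.3 0 0 0;3.6 0.1 0.15 -0.3 0 0 0;3.6 0.1 0.15 -0.3 0 0 0;3.6 0.1 0.15 -0.3 0 0 0;3.6 0.1 0.15 -0.3 0 0 0;3.6 0.1 0.15 -0.3 0 0 0")

```text
t: 14.48
tool_pos: [0.6221, 0.2319, 0.009]
eef_rot: [180.0, -0.0, 90.0]
ft_force: [-2.0, 0.8, 6.2]
finger_gap: 0.429
grasp_force: 40.2
```

Request:
drive_tool(targets="3.6 0 0 -1 0 0 0;3.6 0 0 -5 0 0 0;3.6 0 0 -11 0 0 0;3.6 0 0 -17 0 0 0;3.6 0 0 -23 0 0 0;3.6 -6 -2 -26 0 0 0;3.6 -12 -4 -26 0 0 0;3.6 -18 -6 -26 0 0 0;3.6 -24 -7.6 -26 0 0 0;3.6 -28 -7.6 -26 0 0 0")

```text
t: 15.72
tool_pos: [0.5447, -0.0512, 0.2694]
eef_rot: [179.9, -0.1, 89.9]
ft_force: [0.9, -0.3, -0.1]
finger_gap: 0.434
grasp_force: 39.9
```

Request:
drive_tool(targets="3.6 -0.05 0 0 0 0 0;3.6 -0.05 0 0 0 0 0;3.6 -0.05 0 1 0 0 0;3.6 -0.05 0 2.8 0 0 0;3.6 -0.05 0 3.6 0 0 0;3.6 -0.05 0 3.6 0 0 0;3.6 -0.05 0 3.6 0 0 0")

```text
t: 16.6
tool_pos: [0.5462, -0.0487, 0.2326]
eef_rot: [180.0, 0.0, 90.0]
ft_force: [-0.8, -0.1, -0.1]
finger_gap: 0.428
grasp_force: 39.9
```

```bash
python3 sc.py e.png "[]"; sed -i 's/((100.*)):/((100,150,22),(178,188,22),(196,206,20),(219,224,20),(222,228,20)):/; s/225,3/240,3/' rel.py; python3 rel.py; python3 -c "
from h import *
go((545.5,-48.8,216,90))"
```

```text
t 16.6 [546.2 -48.7 232.6] [1.7999e+02 1.0000e-02 9.0010e+01] F [-0.8 -0.1 -0.1] gap 36.53704533690515 g 39.85166251659393 q7 11.437896278501661
t 16.65 [546.3 -48.8 232.8] [1.7997e+02 1.0000e-02 9.0010e+01] F [-0.1 -0.6  0.5] gap 36.765286468709434 g 39.85142469406128 q7 11.436909154795378
100 150 372 [548.83 -49.26] rms 1.34
178 188 160 [548.95 -49.32] rms 2.03
196 206 270 [548.26 -49.74] rms 6.68
219 6
222 228 115 [550.83 -49.46] rms 6.75
[ 45 105  62  36  48  58  57  10  42  36  35 185  22   0   0   0   0   6
  42 173  29  23  33]
[-0.   -0.08  1.69] [0. 0. 0.]
```

View pics/e.png

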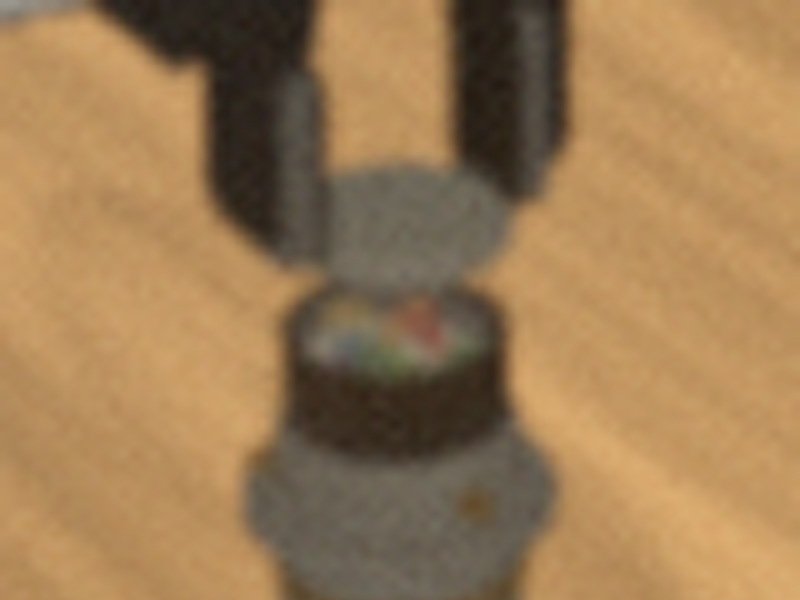

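The glass is held flat at about (405,225) in the crop, squarely above the cell at (397,335). Lowering it.

Request:
drive_tool(targets="3.6 0 -0.05 0.8 0 0 0;3.6 0 -0.05 1.4 0 0 0;3.6 0 -0.05 1.6 0 0 0;3.6 0 -0.05 1.75 0 0 0;3.6 0 -0.05 1.8 0 0 0;3.6 0 -0.05 1.8 0 0 0;3.6 0 -0.05 1.8 0 0 0")

```text
t: 17.58
tool_pos: [0.5455, -0.0487, 0.2149]
eef_rot: [180.0, -0.0, 90.0]
ft_force: [-3.7, 1.1, 5.5]
finger_gap: 0.426
grasp_force: 40.6
```

Request:
drive_tool(targets="4.2 0 -0.05 1.8 0 0 0;4.6 0 -0.05 1.8 0 0 0;5 0 -0.05 1.8 0 0 0;5.4 0 -0.05 1.7 0 0 0;6 0 -0.05 0.5 0 0 0;8.5 0 -0.05 -4 0 0 0;8.5 5 -0.05 -8 0 0 0;8.5 11 -0.05 -8 0 0 0;8.5 17 -3 -8 0 0 0;8.5 23 -7 -8 0 0 0")

```text
t: 18.82
tool_pos: [0.4825, 0.1715, 0.2954]
eef_rot: [179.9, -0.0, 90.0]
ft_force: [0.2, 1.0, 0.3]
finger_gap: 1.0
grasp_force: 0.0
```

```bash
cat > gm.py <<'E'
from h import *
st();s=snap("top");f=s["frame"];W=pts(s)*1000
Q=W[205:265,325:390].reshape(-1,3);print(np.histogram(Q[:,2],bins=np.arange(186,225,3))[0])
g=Q[(Q[:,2]>200)&(Q[:,2]<222)];print('top pts',len(g),g.mean(0))
Q=W[285:340,175:230].reshape(-1,3);Q=Q[(Q[:,2]>31)&(Q[:,2]<40)]
# annulus: fit outer 30 / inner 15.5 boundaries via hull
from scipy.spatial import ConvexHull
h=Q[ConvexHull(Q[:,:2]).vertices,:2];print('collar',cv2.fitEllipse(np.float32(h)),Q.mean(0))
hsv=cv2.cvtColor(f,cv2.COLOR_RGB2HSV);sub=slice(285,340),slice(175,230)
m=(hsv[...,1]<70)[sub].astype(np.uint8);cs,hh=cv2.findContours(m,cv2.RETR_CCOMP,cv2.CHAIN_APPROX_NONE)
for k in cs:
    if cv2.contourArea(k)>40: print(cv2.contourArea(k),cv2.fitEllipse(np.float32([onz(s,p[0]+[175,285],.035)[:2]*1000 for p in k.astype(float)])))
a=cv2.resize(f[206:266,322:392],(390,334),interpolation=cv2.INTER_CUBIC);b=cv2.resize(f[282:342,166:236],(390,334),interpolation=cv2.INTER_CUBIC)
save(np.hstack([a,b]),"g.png")
go((414.5,268.5,200,90),(414.5,268.5,70,90))
E
python3 gm.py
```

```text
t 18.82 [482.5 171.5 295.4] [179.92  -0.    90.02] F [0.2 1.  0.3] gap 85.35861806917045 g 0.0 q7 -19.00402569903509
[ 27  19   3   7   0   1  13 101 301  47   0   0]
top pts 463 [545.73587565 -49.16087861 210.95245932]Traceback (most recent call last):
  File "gm.py", line 8, in <module>
    h=Q[ConvexHull(Q[:,:2]).vertices,:2];print('collar',cv2.fitEllipse(np.float32(h)),Q.mean(0))
        ~~~~~~~~~~^^^^^^^^^
  File "scipy/spatial/_qhull.pyx", line 2492, in scipy.spatial._qhull.ConvexHull.__init__
  File "scipy/spatial/_qhull.pyx", line 356, in scipy.spatial._qhull._Qhull.__init__
scipy.spatial._qhull.QhullError: QH6214 qhull input error: not enough points(2) to construct initial simplex (need 3)

While executing:  | qhull i Qt
Options selected for Qhull 2020.2.r 2020/08/31:
  run-id 60808278  incidence  Qtriangulate  _pre-merge  _zero-centrum
  _maxoutside  0
```

```bash
python3 - <<'E'
from h import *
s=snap("top");f=cv2.imread("pics/top0.png")[:,:,::-1];hsv=cv2.cvtColor(f,cv2.COLOR_RGB2HSV);x0,y0=175,288
for th in (70,):
  for val in (120,140):
    m=((hsv[...,1]<th)&(hsv[...,2]>val))[y0:y0+50,x0:x0+52].astype(np.uint8);cs,hh=cv2.findContours(m,cv2.RETR_CCOMP,cv2.CHAIN_APPROX_NONE)
    for k in cs:
      if cv2.contourArea(k)>40: print(val,cv2.contourArea(k),cv2.fitEllipse(np.float32([onz(s,p[0]+[x0,y0],.035)[:2]*1000 for p in k.astype(float)])))
a=f[282:342,166:236];save(cv2.resize(a,(700,600),interpolation=cv2.INTER_CUBIC),"g.png")
go((414.5,270,200,90),(414.5,270,70,90))
E
```

```text
120 620.5 ((413.7101745605469, 271.25653076171875), (57.068546295166016, 57.573604583740234), 2.753856658935547)
120 216.5 ((413.88140869140625, 271.3707580566406), (33.76430130004883, 34.197505950927734), 157.61976623535156)
[ 9.31 -6.38  9.54] [-0.1 -0.2  0.7]
[ 9.27 -6.37 22.54] [-0.1 -0.2  0.7]
```

View pics/g.png

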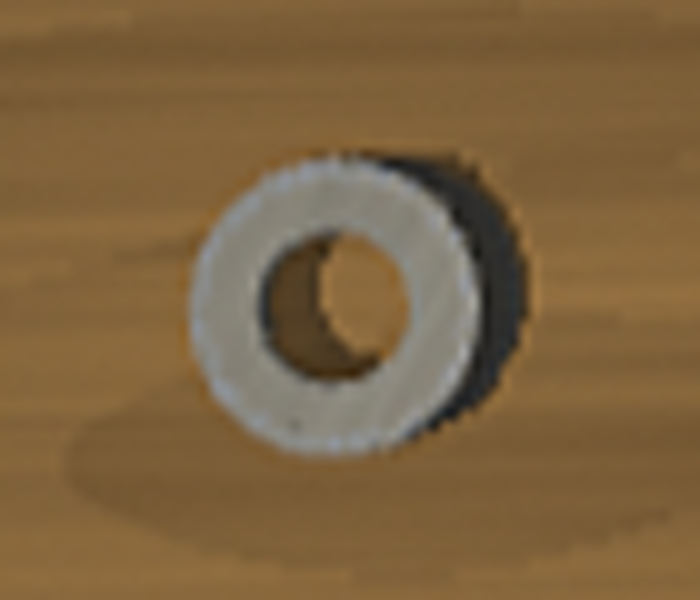

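The top picture of the collar shows its lip at (335,305) in the crop, with fitted centre (413.8, 271.3) mm. Reaching for it.

Request:
drive_tool(targets="8.5 6 -4 4 0 0 0;8.5 9.4 -6.4 10 0 0 0;8.5 9.4 -6.4 16 0 0 0;8.5 9.4 -6.4 22.5 0 0 0;8.5 9.4 -6.4 22.5 0 0 0;8.5 9.4 -6.4 22.5 0 0 0;8.5 9.4 -6.4 22.5 0 0 0;8.5 9.4 -6.4 22.5 0 0 0")

```text
t: 19.92
tool_pos: [0.4203, 0.2643, 0.0712]
eef_rot: [179.9, -0.1, 90.0]
ft_force: [-0.6, -0.6, 0.3]
finger_gap: 0.996
grasp_force: 0.0
```

```bash
python3 -c "
from h import *
st();go((413.8,271.3,14,90))"
```

```text
t 19.93 [420.3 264.3  71.2] [ 1.7987e+02 -1.3000e-01  9.0000e+01] F [-0.6 -0.6  0.3] gap 85.01676173610109 g 0.0 q7 -26.650077166798663
[ 0.69 -0.66  5.72] [ 0.1 -0.1 -0. ]
```

Request:
drive_tool(targets="8.5 0.65 -0.65 0 0 0 0;8.5 0.65 -0.65 0 0 0 0;8.5 0.65 -0.65 0 0 0 0;8.5 0.65 -0.65 0 0 0 0")

```text
t: 20.42
tool_pos: [0.4127, 0.2701, 0.0694]
eef_rot: [-180.0, 0.0, 90.0]
ft_force: [0.2, -0.5, 0.1]
finger_gap: 0.999
grasp_force: 0.0
```

Request:
drive_tool(targets="8.5 0.1 0.1 2 0 0 0;8.5 0.1 0.1 4 0 0 0;8.5 0.1 0.1 5.5 0 0 0;8.5 0.1 0.1 5.5 0 0 0;8.5 0.1 0.1 5.5 0 0 0")

```text
t: 21.05
tool_pos: [0.414, 0.2713, 0.0149]
eef_rot: [180.0, -0.0, 90.0]
ft_force: [-0.9, 0.0, 0.2]
finger_gap: 0.998
grasp_force: 0.0
```

Request:
drive_tool(targets="5.4 0 0 0 0 0 0;5.4 0 0 0 0 0 0;5.4 0 0 0 0 0 0;5.4 0 0 0 0 0 0;5.4 0 0 0 0 0 0;5.4 0 0 0 0 0 0;5.4 0 0 0 0 0 0")

```text
t: 21.92
tool_pos: [0.4141, 0.2715, 0.0155]
eef_rot: [180.0, -0.1, 90.0]
ft_force: [-2.9, -1.5, 7.8]
finger_gap: 0.682
grasp_force: 63.5
```

Request:
drive_tool(targets="5.4 0 0 -1 0 0 0;5.4 0 0 -5 0 0 0;5.4 0 0 -11 0 0 0;5.4 0 0 -17 0 0 0;5.4 0 0 -23 0 0 0;5.4 -5.5 2.5 -25.5 0 0 0;5.4 -11 5 -25.5 0 0 0;5.4 -16.5 7.5 -25.5 0 0 0;5.4 -22 10 -25.5 0 0 0;5.4 -27 13.1 -25.5 0 0 0")

```text
t: 23.18
tool_pos: [0.5449, -0.0009, 0.2704]
eef_rot: [179.9, -0.1, 90.0]
ft_force: [0.8, -0.3, -0.8]
finger_gap: 0.685
grasp_force: 65.2
```

Request:
drive_tool(targets="5.4 -5 0 0 0 0 0;5.4 -5 0 0 0 0 0;5.4 -5 0 0 0 0 0;5.4 -5 0 0 0 0 0")

```text
t: 23.68
tool_pos: [0.5447, -0.0472, 0.2695]
eef_rot: [-180.0, -0.0, 90.2]
ft_force: [-0.2, 0.1, -1.6]
finger_gap: 0.682
grasp_force: 65.1
```

```bash
python3 -c "
from h import *
go((545.3,-48.8,232,90))"; sed -i 's/((100.*)):/((100,150,22),(178,188,22),(256,270,30),(270,285,30)):/;s/<33/<40/;s/-45:c\[1\]+45/-80:c[1]+45/;s/-25:c\[0\]+25/-22:c[0]+22/' rel.py; python3 rel.py
```

```text
[-0.17  0.06  3.75] [-0.  -0.   0.2]
t 23.68 [544.7 -47.2 269.5] [-1.7999e+02 -4.0000e-02  9.0160e+01] F [-0.2  0.1 -1.6] gap 58.277684090724094 g 65.12897403677925 q7 11.658800219703226
100 150 366 [548.9  -49.32] rms 1.23
178 188 156 [548.72 -49.2 ] rms 1.72
256 270 270 [546.74 -47.93] rms 1.9
270 285 414 [547.26 -47.06] rms 3.83
[ 45 120  51  41  49  48  64  13  36  37  31  34  40 188   5   0   0   0
   0   0   0   0   0]
```

Request:
drive_tool(targets="5.4 -0.16 0.12 2 0 0 0.2;5.4 -0.16 0.12 4 0 0 0.2;5.4 -0.16 0.12 4 0 0 0.2;5.4 -0.16 0.12 4.6 0 0 0.2;5.4 -0.16 0.12 5.2 0 0 0.2;5.4 -0.16 0.12 5.2 0 0 0.2")

```text
t: 24.48
tool_pos: [0.5457, -0.0503, 0.2172]
eef_rot: [-180.0, 0.0, 89.8]
ft_force: [0.4, 0.2, -1.8]
finger_gap: 0.683
grasp_force: 65.1
```

Request:
drive_tool(targets="5.4 0.13 0 0 0 0 0.1;5.4 0.13 0 0 0 0 0.1;5.4 0.13 0 0.5 0 0 0.1;5.4 0.13 0 1 0 0 0.1;5.4 0.13 0 1.2 0 0 0.1;5.4 0.13 0 1.4 0 0 0.1;5.4 0.13 0 1.4 0 0 0.1")

```text
t: 25.35
tool_pos: [0.5458, -0.0492, 0.2033]
eef_rot: [-180.0, 0.0, 89.7]
ft_force: [0.3, -0.6, -2.1]
finger_gap: 0.685
grasp_force: 65.1
```

Request:
drive_tool(targets="5.4 0 0 0.2 0 0 0;5.4 0 0 0.35 0 0 0;5.4 0 0 0.45 0 0 0;5.4 0 0 0.45 0 0 0;5.4 0 0 0.45 0 0 0")

```text
t: 25.98
tool_pos: [0.546, -0.0492, 0.1993]
eef_rot: [180.0, -0.0, 89.7]
ft_force: [-3.1, 0.2, 3.5]
finger_gap: 0.682
grasp_force: 65.8
```

Request:
drive_tool(targets="5.4 0 0 0.05 0 0 4;5.4 0 0 0.1 0 0 8;5.4 0 0 0.1 0 0 12;5.4 0 0 0.1 0 0 16;5.4 0 0 0.1 0 0 16")

```text
t: 26.6
tool_pos: [0.5464, -0.0491, 0.1983]
eef_rot: [179.9, -0.0, 73.7]
ft_force: [1.2, 0.0, 3.3]
finger_gap: 0.682
grasp_force: 65.7
```

```bash
python3 -c "
from h import *
st();print(r.get_obs()['ft_torque'])"
```

```text
t 26.6 [546.4 -49.1 198.3] [ 1.7993e+02 -2.0000e-02  7.3720e+01] F [1.2 0.  3.3] gap 58.25812907388328 g 65.72295088553801 q7 -1.4013942672759212
[ 0.10318728 -0.14765304 -0.19014969]
```

Request:
drive_tool(targets="5.4 0 0 0.1 0 0 0;5.4 0 0 0.1 0 0 0;5.4 0 0 0.1 0 0 0")

```text
t: 26.98
tool_pos: [0.5465, -0.0491, 0.1976]
eef_rot: [179.9, -0.0, 73.8]
ft_force: [-0.6, 0.4, 7.3]
finger_gap: 0.683
grasp_force: 66.1
```

Request:
drive_tool(targets="5.4 0 0 0 0 0 4;5.4 0 0 0 0 0 8;5.4 0 0 0 0 0 12;5.4 0 0 0 0 0 16;5.4 0 0 0 0 0 16")

```text
t: 27.6
tool_pos: [0.5457, -0.0485, 0.1963]
eef_rot: [-180.0, 0.0, 57.9]
ft_force: [1.5, 1.6, -2.1]
finger_gap: 0.685
grasp_force: 65.2
```

```bash
cat > ct.py <<'E'
from h import *
st();print(np.round(r.get_obs()['ft_torque'],2))
s=snap("scene");W=pts(s)*1000;c=proj(s,[.5453,-.049,.215]).astype(int);Q=W[c[1]-20:c[1]+20,c[0]-22:c[0]+22].reshape(-1,3)
d=np.hypot(Q[:,0]-548,Q[:,1]+49);t=Q[(d<27)&(d>17)&(Q[:,2]>200)&(Q[:,2]<225)];print('collar top z',len(t),np.round(np.percentile(t[:,2],[50,70,80,90]),1))
E
python3 ct.py
```

```text
t 27.6 [545.7 -48.5 196.3] [-1.7995e+02  3.0000e-02  5.7870e+01] F [ 1.5  1.6 -2.1] gap 58.52029386649115 g 65.17444104887545 q7 -16.005835307422792
[ 0.33 -0.26  0.27]
collar top z 232 [215.1 215.5 215.7 216.1]
```

Request:
drive_tool(targets="5.4 0 0 0.1 0 0 0;5.4 0 0 0.2 0 0 0;5.4 0 0 0.3 0 0 0;5.4 0 0 0.3 0 0 0")

```text
t: 28.15
tool_pos: [0.5463, -0.0487, 0.1947]
eef_rot: [180.0, -0.1, 57.8]
ft_force: [-2.6, 4.0, 6.4]
finger_gap: 0.682
grasp_force: 66.1
```

```bash
python3 ct.py
```

```text
t 28.15 [546.3 -48.7 194.7] [ 1.7998e+02 -8.0000e-02  5.7780e+01] F [-2.6  4.   6.4] gap 58.24002275862394 g 66.08284952351823 q7 -15.95485577658803
[0.68 0.3  0.19]
collar top z 223 [213.5 214.  214.4 214.7]
```

Request:
drive_tool(targets="5.4 0 0 0.15 0 0 0;5.4 0 0 0.3 0 0 0;5.4 0 0 0.4 0 0 0;5.4 0 0 0.4 0 0 0")

```text
t: 28.7
tool_pos: [0.5464, -0.0487, 0.1915]
eef_rot: [180.0, -0.1, 57.8]
ft_force: [-4.3, 4.3, 13.8]
finger_gap: 0.689
grasp_force: 66.8
```

```bash
python3 ct.py
```

```text
t 28.7 [546.4 -48.7 191.5] [ 1.7998e+02 -1.2000e-01  5.7780e+01] F [-4.3  4.3 13.8] gap 58.86442311964199 g 66.8366454471834 q7 -15.798834059183006
[0.94 1.08 0.21]
collar top z 224 [210.3 210.8 211.1 211.4]
```

Request:
drive_tool(targets="5.4 0 0 0.1 0 0 0;5.4 0 0 0.2 0 0 0;5.4 0 0 0.2 0 0 0;5.4 0 0 0.2 0 0 0")

```text
t: 29.25
tool_pos: [0.5464, -0.0487, 0.1914]
eef_rot: [180.0, -0.2, 57.8]
ft_force: [-12.9, 6.7, 32.4]
finger_gap: 0.685
grasp_force: 68.7
```

```bash
python3 ct.py
```

```text
t 29.25 [546.4 -48.7 191.4] [179.99  -0.21  57.78] F [-12.9   6.7  32.4] gap 58.47668262845471 g 68.67210485972464 q7 -15.722188985607369
[1.36 2.95 0.25]
collar top z 217 [210.3 210.8 211.1 211.4]
```

Request:
drive_tool(targets="5.4 0 0 -0.03 0 0 0;5.4 0 0 -0.03 0 0 0;5.4 0 0 -0.03 0 0 0;5.4 0 0 -0.03 0 0 0;5.4 0 0 -0.03 0 0 0")

```text
t: 29.92
tool_pos: [0.5464, -0.0487, 0.1914]
eef_rot: [180.0, -0.2, 57.8]
ft_force: [-13.2, 5.1, 29.7]
finger_gap: 0.682
grasp_force: 68.2
```

```bash
python3 ct.py; python3 sc.py z.png "[]"
```

```text
t 29.93 [546.4 -48.7 191.4] [179.98  -0.2   57.78] F [-13.2   5.1  29.7] gap 58.26510652168478 g 68.19164708023891 q7 -15.73252974308365
[1.28 2.69 0.24]
collar top z 224 [210.3 210.8 211.  211.5]
t 29.98 [546.4 -48.7 191.4] [179.99  -0.2   57.78] F [-12.3   5.9  29.9] gap 58.657105475037206 g 68.19205967942253 q7 -15.735786242868457
```

View pics/z.png

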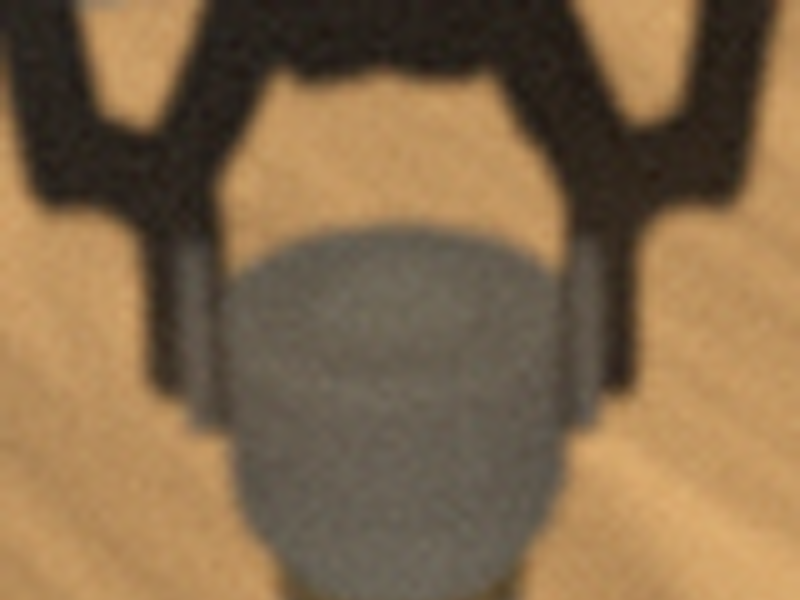

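The collar is seated level with its top at 211 mm and the glass in its window at about (400,300) in the crop. It covers the flange, and the fingers are still gripping and pressing.

```bash
python3 -c "
from bench import r
print(r.job_done())"
```

```text
the job is handed in; nothing more can be done
None
```

The job is handed in at about 30 s: the cell and end glass are stacked centred on the plate, and the collar is keyed over the pins and home on the flange (top at about 211 mm), still gripped and pressed with about 30 N.

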